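Load the flux brush and bring it to the loudspeaker's solder tags

ROBOT

A 7-joint arm with a two-finger parallel gripper is mounted at the origin on the work surface. World frame = base frame: x ahead of the robot, y to its left, z up, the work surface at z = 0. Lengths are in m, angles in rad, forces in N, time in s.
With the tool pointing down it reaches from about 0.35 to 0.9 m from the base axis. Payload 8.1 kg.
Tool frame: the origin (TCP) lies at the very end of the fingers, on their centre line; the grasp point (between the pads) lies 19 mm behind it; x points along the fingers, y is the direction in which the jaws open and shut, and the axes are right-handed (so a half turn about x gives the same grasp; the last joint's range is limited). The gripper opens to 92 mm and grips with 3 to 60 N. Pads are 19 mm wide; open, the fingers measure 130 mm over their backs; the gripper's body (75 mm by 190 mm) begins 47 mm behind the grasp point.
Start: joints at [1, 0.434, 0.025, 1.573, -0.012, 1.134, -0.075], TCP at [0.282, -0.558, 0.227] pointing down, gripper open.
Joint ranges: [-2.62, 2.62], [-0.44, 2.09], [-1.27, 1.32], [0.08, 2.57], [-1.32, 4.46], [0.12, 2], [-2.74, 2.74]. Speed limits (rad/s): [2.22, 2.22, 3.01, 3.01, 3.14, 3.14, 3.14].

INTERFACE

Orientations are given as a rotation vector (axis times angle).
In Python, from plant import robot gives the robot as it stands.
- The arm moves only by the tool move_arm, never from a script. Its argument "deltas" is a list that holds one entry, the list of rows, each a list of 7 numbers: the finger opening in m, from 0 to 0.0918, then the shift along the tool's x, y, z in m, then the turn, a rotation vector about the tool's x, y, z in rad. In form: [[[jaw, tx, ty, tz, wx, wy, wz], ...]]. A call has 1 to 8 rows; each row is the pose to reach, as a shift and turn from the pose commanded when the call began, along the tool's axes at that moment; what a row does not reach only later rows make up. A row lasts 1/8 s, in which the tool goes at most 62.5 mm and 10.7 degrees, less where a joint would pass 70% of its speed; a pose out of reach is approached as far as the arm can. A call with a gripper value outside its range is refused whole. The fingers move at their own pace and stop on an object; "force" is the grip in N (left out, the last holds). Time passes only in rows, so rows that repeat a pose let the fingers close. It gives the time, the measured TCP pose, the force and the opening at its end, in the units of the state.
- robot.get_state(): the state, without advancing time (a new reading comes with each control period).
- robot.snapshot(name): name is "side" or "top" or "wrist"; returns a dict with "frame" (420x560x3 uint8, red, green, blue), "fovy" (degrees; the focal length in pixels is half the picture's height over the tangent of half this angle, whatever the lens; pixels are square), "cx", "cy" (the principal point, pixels), "extrinsics" (4x4, takes a point from world to camera coordinates). Camera axes: x right, y up, looking along -z (the intrinsics and any distortion apply to the point x, -y, -z); pixel columns grow to the right and rows downward; lengths in m; the calibration is good to about 2 mm. The wrist camera is an equidistant fisheye: a pixel r from the principal point sees the ray r / f radians off the axis. A picture is of the moment at which its call begins. There is no depth.
- robot.hand_in(): hands the job in, once; it reports no verdict.
Trained networks look in a picture, given as the dict that the camera call returned (one of the last four; its "shot" number tells which), for a name from the list of things; names that differ only in an ending like _2 or _b are one class to them, and where a whole thing is asked for, a point or a joint stands for the part that bears it (a point fixed in the world has none). Each returns a list of dicts, best first, with "p" (0 to 1); they miss things now and then, are a little off and sometimes report something else, mostly with a low value. They report only what shows in the picture. A call takes as long as a camera call.
- robot.find_in(picture, name): "location" ([x, y, z] in m, in the coordinates of the camera as it stood for that picture, good to about 4 mm: the middle of the surface that is visible of it).
The state is a dict: "clock": time; "joints": joint angles; "dq": joint speeds; "joint_torque": joint torques, N m; "eef_pos": TCP position; "tool_rot": TCP orientation; "force": force on the tool from outside, world axes, zero at the start; "wrist_torque": the same for the moment, N m; "opening": finger opening in m.
Only numpy, scipy, OpenCV 4.12 (cv2) and the standard library are available. Lean on these libraries where they do the work, as an engineer would, in place of code of your own. Each camera call takes 0.05 s, during which the arm holds its last target. There are 200 camera calls.

TASK

Draw the wooden-handled flux brush up out of the tool stand, dip its tip down inside the small open flux tin, then hold it over the middle of the loudspeaker's solder-tag strip, tip down and about 5 cm clear above it, slanted like a pen about halfway between upright and level. Finish still holding it there, steady, touching neither loudspeaker nor anything else with the brush. Do not push the tin, the closed jar, the loudspeaker or the other tools in the stand out of place.

Things in the scene. Friction and masses are not known exactly. Their poses are not given: they have to be found in the camera images.
- brush: Flux brush, 150 mm long, 25-50 g, round, hanging by its collar in any one of the stand's three holes. Origin at the bristle tip, own z along it towards the handle's end (up in the stand). From the tip: dark bristles 0-26 mm and steel ferrule 26-71 mm (11 mm thick), steel collar 71-77 mm (22 thick), straight light-wood handle 77-150 mm (16 thick).
- brush_grip (a point): Point on the brush's axis in the wooden handle, 118 mm from the tip: a good place to grip. Axes as the brush.
- stand: Tool stand fixed to the bench. Origin under its centre. Base 75 (x) x 220 (y) x 12 mm, posts at y = +-100 mm, aluminium plate 60 x 220 mm with its top 93 mm above the bench. Three 15 mm through holes along its own y at -66, 0, +66 mm; a tool hangs in each by its collar, the brush's tip 22 mm above the bench.
- screwdriver: Bystander hanging in the stand: screwdriver with short thick black handle, 28 mm wide, its top about 150 mm above the bench. Origin at its lower tip.
- probe: Bystander hanging in the stand: thin steel probe, 8 mm rod ending in an 18 mm ball, its top about 160 mm above the bench. Origin at its lower tip.
- tin: Open flux tin, loose, plain aluminium, 68 mm across, 35 mm high, wall 2 mm, floor 3 mm thick, 150 g. Origin under its centre, z up.
- jar: Bystander: closed aluminium jar of the same width, 37 mm high, with a flat lid; loose. Origin under its centre.
- speaker: Loudspeaker lying face down, loose, about 0.9 kg: rim 160 mm across on the bench, conical basket, magnet on top 92 mm across, top at 71 mm. Origin under its centre, z up; the solder-tag strip stands out on its own -x side.
- terminal (a point): Middle of the loudspeaker's solder-tag strip, top of the two brass tags, 41 mm above the bench, 82 mm from the loudspeaker's centre along its own -x. The strip is 34 mm long, brown with two brass tags.

How it is judged:
On the way, in this order (a step that is already met when the one before it is completed fails the run):
1. the brush is drawn up out of the stand in the gripper, its tip above the stand's plate (height (world z) of brush above 0.1 m and contact force between the fingers and brush above 0.5 N), for 0.1 s.
2. the brush tip is dipped inside the open tin, at least 8 mm below its rim, the brush in the gripper (horizontal distance between brush and tin below 0.033 m and z of brush in the frame of tin below 0.027 m and contact force between the fingers and brush above 0.5 N), for 0.1 s.
At the end, for the whole second after the job is handed in: The brush is held still in the gripper, tip down, its tip within 25 mm sideways of the middle of the solder-tag strip and 25 to 85 mm above it, its axis 28 to 62 degrees from upright, touching nothing but the fingers; the tin stands upright on the bench (horizontal distance between brush and terminal below 0.025 m and z of brush in the frame of terminal between 0.025 and 0.085 m and angle between brush's own z axis and vertical between 0.48 and 1.09 rad and contact force between the fingers and brush above 0.5 N and contact force between brush and speaker below 0.05 N and linear speed of brush below 0.03 m/s and angular speed of brush below 0.3 rad/s and angle between tin's own z axis and vertical below 0.1 rad and height (world z) of tin below 0.01 m); the arm keeps its last pose, push and grip.
It fails at once if the tin, the jar or the loudspeaker is pushed more than 30 mm, or the tin or jar tipped over (distance of any of tin, jar, speaker from where it was at the start of the episode above 0.03 m or angle between any of tin, jar's own z axis and vertical above 0.5 rad).
It fails at once if another tool is moved out of its place in the stand (distance of any of screwdriver, probe from where it was at the start of the episode above 0.03 m).
It also fails if it takes over 51 s, if anything falls off the work surface, if the arm or the gripper's body presses on something with over 40 N, if the wrist force passes 120 N, or if a joint passes its speed limit or range.

## Working session

There is one attempt and no reset: what is moved stays moved. The work goes in short steps, Python scripts to look and compute and a tool call to move; the robot and the scene stay as the last step left them, time stands still between calls to the robot, and variables do not carry over. Pictures are saved under pics/ and viewed, about 8 in all and at most 12, crops included, and the job is handed in when it is done.

Besides the shell and the picture viewer there is one more tool, called after "Call:" in YAML: its name, and indented under it one key for each argument. move_arm: Moves the arm, as the interface text tells. Its arguments: {"type":"object","properties":{"deltas":{"type":"array"},"force":{"type":"number"}},"required":["deltas"]}

```bash
ls; mkdir -p pics; cat > h.py <<'E'
import numpy as np, cv2
from plant import robot
from scipy.spatial.transform import Rotation as R
def w(pic,loc):
    E=np.array(pic["extrinsics"]); return (np.linalg.inv(E)@np.r_[loc,1])[:3]
def snap(n,f=None):
    p=robot.snapshot(n)
    if f: cv2.imwrite("pics/"+f,p["frame"][:,:,::-1])
    return p
def find(p,names,k=2):
    for n in names:
        for d in robot.find_in(p,n)[:k]: print(n,round(d["p"],2),w(p,d["location"]).round(3))
def proj(p,X):
    E=np.array(p["extrinsics"]);c=(E@np.r_[X,1])[:3];f=p["frame"].shape[0]/2/np.tan(np.radians(p["fovy"])/2)
    return np.array([p["cx"]+f*c[0]/-c[2],p["cy"]-f*c[1]/-c[2]])
def onplane(p,uv,z):
    E=np.array(p["extrinsics"]);f=p["frame"].shape[0]/2/np.tan(np.radians(p["fovy"])/2)
    r=E[:3,:3].T@np.array([(uv[0]-p["cx"])/f,-(uv[1]-p["cy"])/f,-1]);c=-E[:3,:3].T@E[:3,3]
    return c+r*(z-c[2])/r[2]
E
python3 - <<'E'
from h import *
s=robot.get_state();print(s["eef_pos"],s["tool_rot"],s["clock"]);print(R.from_rotvec(s["tool_rot"]).as_matrix().round(3))
N=["brush","brush_grip","stand","screwdriver","probe","tin","jar","speaker","terminal"]
for n in ("side","top"):
    p=snap(n,n+"0.png");print(n,p["fovy"],p["cx"],p["cy"],(-np.array(p["extrinsics"])[:3,:3].T@np.array(p["extrinsics"])[:3,3]).round(3));find(p,N)
E
cd pics; python3 -c "
import cv2,numpy as np
a=cv2.imread('side0.png');b=cv2.imread('top0.png');cv2.imwrite('both0.png',cv2.resize(np.vstack([a,b]),(560,840))[:, :]) "
```

```text
pics
[ 0.28156869 -0.55741152  0.22593709] [ 1.96114137  0.46880623 -1.9620804 ] 0.0
[[-0.001  0.451 -0.893]
 [ 0.001 -0.893 -0.451]
 [-1.    -0.002  0.   ]]
side 48.42392069978664 276.61349325528596 214.26559405072766 [0.296 0.67  0.772]
brush 0.96 [0.518 0.369 0.135]
brush_grip 0.79 [0.518 0.37  0.139]
stand 0.9 [0.516 0.337 0.093]
screwdriver 0.87 [0.527 0.303 0.132]
probe 0.51 [0.535 0.243 0.121]
tin 0.7 [ 0.456 -0.005  0.011]
jar 0.62 [0.65  0.011 0.035]
speaker 0.62 [ 0.573 -0.174  0.029]
speaker 0.26 [0.516 0.339 0.094]
terminal 0.91 [ 0.568 -0.178  0.026]
top 48.43449753024024 278.2850374138111 208.63187003566466 [0.423 0.054 0.96 ]
brush 0.54 [0.524 0.36  0.142]
brush 0.46 [ 0.462 -0.003  0.   ]
brush_grip 0.68 [0.519 0.358 0.136]
stand 0.64 [0.524 0.286 0.094]
stand 0.49 [ 0.661 -0.002  0.034]
screwdriver 0.86 [0.529 0.294 0.145]
screwdriver 0.7 [0.541 0.228 0.116]
probe 0.55 [0.542 0.23  0.116]
tin 0.6 [ 0.463 -0.002 -0.002]
jar 0.63 [ 0.66  -0.005  0.033]
speaker 0.9 [ 0.577 -0.206  0.022]
speaker 0.28 [0.523 0.286 0.094]
terminal 0.65 [ 0.576 -0.198  0.025]
```

View pics/top0.png

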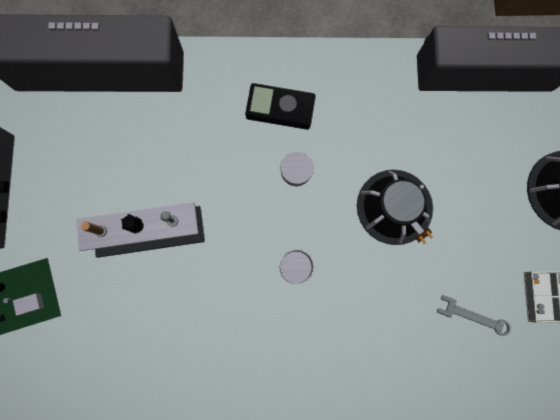

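View pics/side0.png

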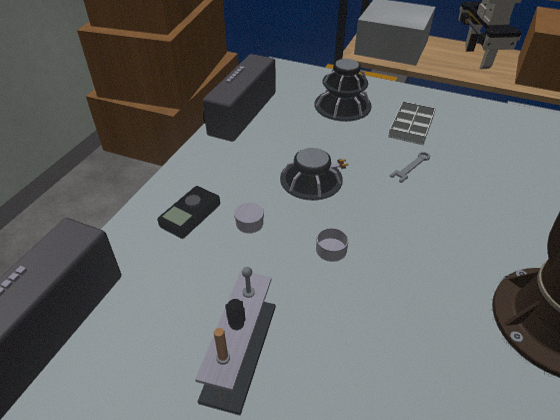

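Top view: brush (wood) at (92,229), screwdriver (132,223), probe (168,217). The open tin is at (296,267) and the closed jar at (297,168). The terminal is near (425,236), on the speaker's base-side. The side view agrees that the lower tin is the open one. I'm moving towards a spot above the brush, with the jaws across the stand's row of holes.

Call:
move_arm:
  deltas:
    - [[0.07,-0.03,-0.713,-0.627,-1.26,0,0],[0.07,-0.03,-0.713,-0.627,-1.26,0,0],[0.07,-0.03,-0.713,-0.627,-1.26,0,0],[0.07,-0.03,-0.713,-0.627,-1.26,0,0],[0.07,-0.03,-0.713,-0.627,-1.26,0,0],[0.07,-0.03,-0.713,-0.627,-1.26,0,0],[0.07,-0.03,-0.713,-0.627,-1.26,0,0],[0.07,-0.03,-0.713,-0.627,-1.26,0,0]]
  force: 30

```text
clock: 2.0
eef_pos: [0.4075, -0.0723, 0.243]
tool_rot: [1.092, 1.279, -1.091]
force: [1.2, -0.1, 0.5]
opening: 0.07
```

```bash
cat >> h.py <<'E'
def down(a,tilt=None):
    a=np.radians(a);x=np.array([0,0,-1.]);y=np.array([np.cos(a),np.sin(a),0]);return np.c_[x,y,np.cross(x,y)]
def delta(P,Rt):
    s=robot.get_state();R0=R.from_rotvec(s["tool_rot"]).as_matrix()
    print("t",s["clock"],"pos",np.round(s["eef_pos"],3),"q",np.round(s["joints"],2),"open",round(s["opening"],4),"F",np.round(s["force"],1))
    print("delta",(R0.T@(np.array(P)-s["eef_pos"])).round(4),R.from_matrix(R0.T@Rt).as_rotvec().round(4))
E
python3 - <<'E'
from h import *
p=snap("top")
for n,uv,z in (("brush collar",(92,229),.13),("tin",(296,267),.035),("speaker",(395,207),.0),("magnet",(404,201),.071),("tag",(425,236),.041)): print(n,onplane(p,uv,z).round(3))
c=cv2.resize(p["frame"][170:290,340:450,::-1],None,fx=5,fy=5,interpolation=cv2.INTER_CUBIC);cv2.imwrite("pics/spk.png",c)
delta((.52,.362,.25),down(9))
E
```

```text
brush collar [0.523 0.366 0.13 ]
tin [ 0.459 -0.001  0.035]
speaker [ 0.585 -0.212  0.   ]
magnet [ 0.585 -0.21   0.071]
tag [ 0.519 -0.258  0.041]
t 2.05 pos [ 0.409 -0.064  0.244] q [ 0.51  0.11 -0.52  1.99  0.06  1.05  0.13] open 0.0698 F [1.9 8.3 0.2]
delta [-0.0046  0.1791 -0.4019] [ 0.008  -0.0024 -0.004 ]
```

View pics/spk.png

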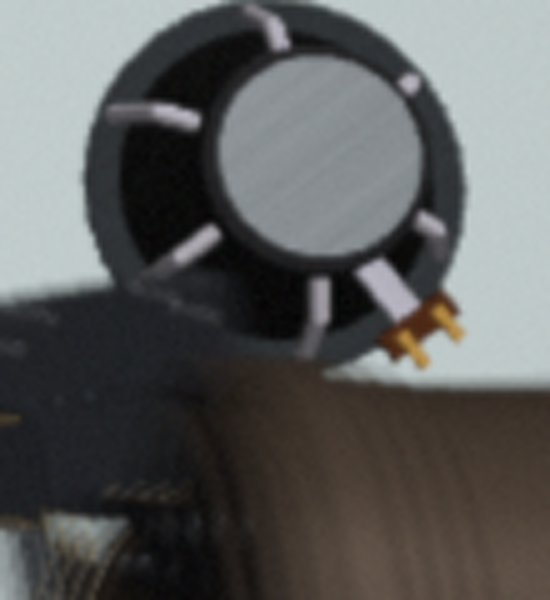

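The crop shows the strip's middle at about full-image pixel (425,236), which gives terminal ≈ (0.519, -0.258). That is 81 mm from the speaker centre, which fits. I'm continuing to above the brush.

Call:
move_arm:
  deltas:
    - [[0.07,-0.005,0.179,-0.402,0,0,0],[0.07,-0.005,0.179,-0.402,0,0,0],[0.07,-0.005,0.179,-0.402,0,0,0],[0.07,-0.005,0.179,-0.402,0,0,0],[0.07,-0.005,0.179,-0.402,0,0,0],[0.07,-0.005,0.179,-0.402,0,0,0],[0.07,-0.005,0.179,-0.402,0,0,0],[0.07,-0.005,0.179,-0.402,0,0,0]]

```text
clock: 3.05
eef_pos: [0.5201, 0.3561, 0.2468]
tool_rot: [1.09, 1.285, -1.088]
force: [0.0, -0.4, -0.2]
opening: 0.0699
```

```bash
cat >> h.py <<'E'
def wray(p,uv):
    E=np.array(p["extrinsics"]);f=p["frame"].shape[0]/2/np.tan(np.radians(p["fovy"])/2)
    d=np.array([uv[0]-p["cx"],uv[1]-p["cy"]]);r=np.hypot(*d);t=r/f;d=d/max(r,1e-9)
    v=E[:3,:3].T@np.array([np.sin(t)*d[0],-np.sin(t)*d[1],-np.cos(t)]);return -E[:3,:3].T@E[:3,3],v
def wplane(p,uv,z):
    c,v=wray(p,uv);return c+v*(z-c[2])/v[2]
def wproj(p,X):
    E=np.array(p["extrinsics"]);f=p["frame"].shape[0]/2/np.tan(np.radians(p["fovy"])/2)
    c=(E@np.r_[X,1])[:3];t=np.arctan2(np.hypot(c[0],c[1]),-c[2]);u=np.array([c[0],-c[1]])/np.hypot(c[0],c[1])
    return np.array([p["cx"],p["cy"]])+f*t*u
E
python3 - <<'E'
from h import *
p=snap("wrist","w1.png");find(p,["brush","brush_grip","screwdriver","probe"],1)
for z in (.099,.172): print(z,wproj(p,(.521,.363,z)))
delta((.521,.363,.25),down(9))
E
```

```text
brush 0.69 [0.521 0.366 0.162]
brush_grip 0.6 [0.521 0.367 0.156]
screwdriver 0.62 [0.531 0.307 0.127]
probe 0.84 [0.541 0.239 0.096]
0.099 [280.36361262 189.29281807]
0.172 [281.12632239 207.7016874 ]
t 3.3 pos [0.522 0.349 0.248] q [-0.25  0.51 -0.65  1.5   0.31  1.25 -0.79] open 0.0698 F [-1.2 -0.3 -0.3]
delta [-0.0025  0.0015 -0.0139] [-0.0022  0.0013 -0.0002]
```

View pics/w1.png

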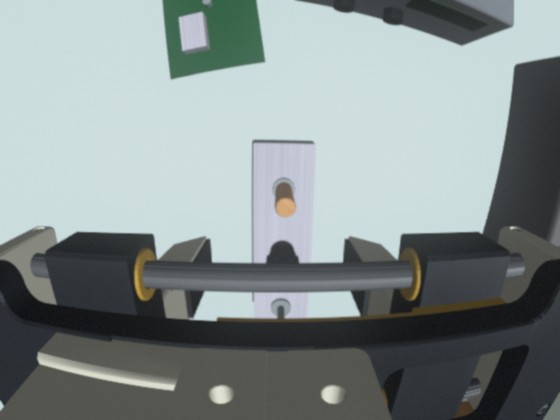

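The wrist view shows the handle's top at (285,208) and the collar at (284,187). The stand's row is aligned with the view, so the jaw yaw is right.

```bash
python3 - <<'E'
from h import *
p=snap("wrist")
print(wplane(p,(285,208),.172).round(4),wplane(p,(284,187),.099).round(4))
delta((.524,.364,.121),down(9))
E
```

```text
[0.5257 0.3557 0.172 ] [0.5261 0.358  0.099 ]
t 3.35 pos [0.522 0.349 0.248] q [-0.25  0.51 -0.65  1.5   0.31  1.25 -0.79] open 0.0702 F [ 0.4  0.6 -0.8]
delta [ 0.1267  0.0045 -0.0145] [-0.0023  0.001  -0.0005]
```

```bash
python3 - <<'E'
from h import *
p=snap("wrist");f=p["frame"].astype(int)[150:240,240:330]
m=(f[...,0]>f[...,2]+40);ys,xs=np.nonzero(m);print(len(xs),xs.min()+240,xs.max()+240,ys.min()+150,ys.max()+150)
for y in range(ys.min(),ys.max()+1,4): print(y+150,xs[ys==y].mean()+240, np.ptp(xs[ys==y]))
t=p["frame"][150:240,240:330,::-1];cv2.imwrite("pics/w2.png",cv2.resize(t,None,fx=6,fy=6))
for P in ((.525,.3625),(.521,.363),(.525,.357)): print(P,wproj(p,P+(.099,)),wproj(p,P+(.172,)))
E
```

```text
307 275 294 186 205
186 284.0 0
190 284.0 16
194 284.0 18
198 284.0 18
202 284.0 14
(0.525, 0.3625) [283.52741047 182.25660277] [285.41090059 198.99743077]
(0.521, 0.363) [279.4809236  181.11148569] [280.16323549 197.52691162]
(0.525, 0.357) [282.62407425 187.82808805] [284.22623705 206.14378735]
```

View pics/w2.png

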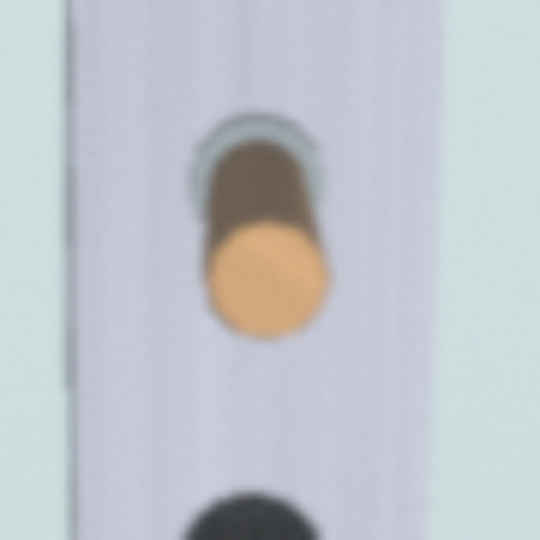

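The crop puts the handle's top at (284.7,196.7) and the collar at (283,180), so the brush axis is at about (0.5245, 0.364). I'll descend and grip.

Call:
move_arm:
  deltas:
    - [[0.07,0.01,0.005,-0.0145,0,0,0],[0.07,0.05,0.005,-0.0145,0,0,0],[0.07,0.09,0.005,-0.0145,0,0,0],[0.07,0.125,0.005,-0.0145,0,0,0],[0.07,0.125,0.005,-0.0145,0,0,0],[0.0,0.125,0.005,-0.0145,0,0,0],[0.0,0.125,0.005,-0.0145,0,0,0],[0.0,0.125,0.005,-0.0145,0,0,0]]
  force: 25

```text
clock: 4.4
eef_pos: [0.5244, 0.3665, 0.1238]
tool_rot: [1.095, 1.279, -1.091]
force: [-0.2, 0.6, 0.1]
opening: 0.0447
```

Call:
move_arm:
  deltas:
    - [[0.0,0,0,0,0,0,0],[0.0,0,0,0,0,0,0],[0.0,0,0,0,0,0,0],[0.0,0,0,0,0,0,0]]

```text
clock: 4.9
eef_pos: [0.5238, 0.366, 0.1225]
tool_rot: [1.093, 1.279, -1.093]
force: [-0.0, -0.6, 0.3]
opening: 0.0157
```

```bash
python3 - <<'E'
from h import *
delta((.525,.364,.25),down(9))
E
```

```text
t 4.9 pos [0.524 0.366 0.122] q [-0.3   0.63 -0.6   1.62  0.4   1.02 -0.88] open 0.0157 F [-0.  -0.6  0.3]
delta [-0.1275  0.0009  0.0022] [-0.0002  0.0001  0.    ]
```

The opening of 15.7 mm matches the handle's 16 mm, so the brush is gripped. I'm lifting it straight up.

Call:
move_arm:
  deltas:
    - [[0.0,-0.03,0,0,0,0,0],[0.0,-0.06,0,0,0,0,0],[0.0,-0.09,0,0,0,0,0],[0.0,-0.12,0,0,0,0,0],[0.0,-0.15,0,0,0,0,0],[0.0,-0.18,0,0,0,0,0],[0.0,-0.18,0,0,0,0,0],[0.0,-0.18,0,0,0,0,0]]
  force: 35

```text
clock: 5.9
eef_pos: [0.5236, 0.3657, 0.3017]
tool_rot: [1.092, 1.279, -1.094]
force: [0.0, -0.9, -0.9]
opening: 0.0151
```

```bash
python3 - <<'E'
from h import *
p=snap("side","s1.png");find(p,["brush","tin"],2)
delta((.459,-.001,.30),down(-10))
E
```

```text
brush 0.73 [0.517 0.371 0.274]
tin 0.61 [ 0.458 -0.005  0.01 ]
t 6.05 pos [0.524 0.366 0.301] q [-0.28  0.49 -0.65  1.38  0.3   1.37 -0.78] open 0.0155 F [ 0.8 -0.2  0.2]
delta [ 0.0018 -0.121   0.352 ] [0.3315 0.0014 0.0016]
```

View pics/s1.png

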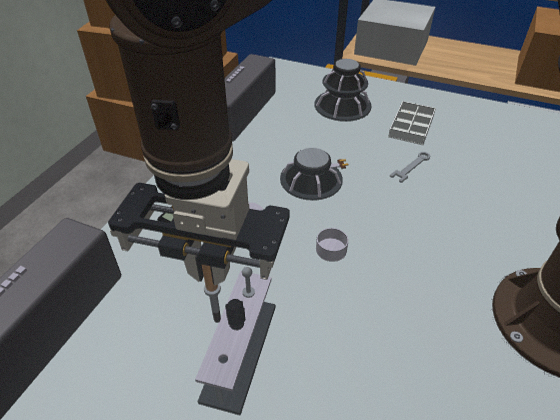

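Side view: the brush hangs from the gripper with its tip at (217,317), clear above the stand, and the other tools and the tin at (332,244) are undisturbed. Next I move above the tin.

Call:
move_arm:
  deltas:
    - [[0.0,0,-0.121,0.352,0.33,0,0],[0.0,0,-0.121,0.352,0.33,0,0],[0.0,0,-0.121,0.352,0.33,0,0],[0.0,0,-0.121,0.352,0.33,0,0],[0.0,0,-0.121,0.352,0.33,0,0],[0.0,0,-0.121,0.352,0.33,0,0],[0.0,0,-0.121,0.352,0.33,0,0],[0.0,0,-0.121,0.352,0.33,0,0]]

```text
clock: 7.05
eef_pos: [0.4592, -0.0001, 0.3022]
tool_rot: [1.336, 1.123, -1.336]
force: [0.6, 0.3, -0.4]
opening: 0.0152
```

Call:
move_arm:
  deltas:
    - [[0.0,0.04,0,0,0,0,0],[0.0,0.08,0,0,0,0,0],[0.0,0.11,0,0,0,0,0],[0.0,0.11,0,0,0,0,0]]

```text
clock: 7.55
eef_pos: [0.4579, 0.0011, 0.1908]
tool_rot: [1.331, 1.128, -1.337]
force: [0.4, -0.1, 0.2]
opening: 0.0156
```

```bash
python3 - <<'E'
from h import *
p=snap("side","s2.png");find(p,["brush","tin"],2)
delta((.459,-.001,.112),down(-10))
s=robot.get_state();t=np.array(s["eef_pos"])+R.from_rotvec(s["tool_rot"]).apply([.1005,0,0]);print("tip",t.round(3),proj(p,t),"rim c",proj(p,(.459,-.001,.035)))
cv2.imwrite("pics/s2c.png",cv2.resize(p["frame"][150:290,250:420,::-1],None,fx=4,fy=4))
E
```

```text
brush 0.73 [0.453 0.006 0.166]
brush 0.56 [0.65  0.008 0.036]
tin 0.85 [ 0.456 -0.006  0.011]
t 7.7 pos [0.46  0.001 0.194] q [ 0.31  0.25 -0.51  1.97  0.15  0.95 -0.44] open 0.0154 F [0.1 0.6 0.1]
delta [ 0.0817 -0.0011  0.0018] [ 0.003  -0.0007 -0.0015]
tip [0.46  0.001 0.093] [333.57720188 218.92274502] rim c [332.19998912 237.83266173]
```

View pics/s2c.png

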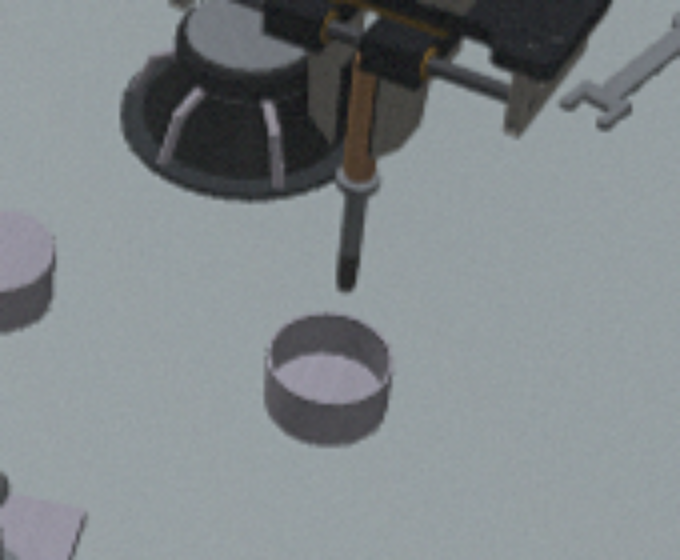

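The tip is at (336.5,222) in the full image and the tin's rim centre is at (332.5,240). The tip is within about 5 mm of the tin's axis, so I'm dipping.

Call:
move_arm:
  deltas:
    - [[0.0,0.03,0,0,0,0,0],[0.0,0.06,0,0,0,0,0],[0.0,0.08,0,0,0,0,0],[0.0,0.08,0,0,0,0,0],[0.0,0.08,0,0,0,0,0],[0.0,0.08,0,0,0,0,0],[0.0,0.08,0,0,0,0,0]]

```text
clock: 8.57
eef_pos: [0.4598, -0.0006, 0.1132]
tool_rot: [1.336, 1.121, -1.335]
force: [-0.2, 0.2, -0.9]
opening: 0.0156
```

```bash
python3 - <<'E'
from h import *
p=snap("side","s3.png")
delta((.459,-.001,.112),down(-10))
cv2.imwrite("pics/s3c.png",cv2.resize(p["frame"][150:290,250:420,::-1],None,fx=4,fy=4))
E
```

```text
t 8.625 pos [ 0.46  -0.001  0.113] q [ 0.27  0.36 -0.47  2.07  0.23  0.76 -0.53] open 0.0153 F [-0.4  0.1 -1.3]
delta [ 0.0011 -0.0006  0.0005] [ 0.0012 -0.0001 -0.001 ]
```

View pics/s3c.png

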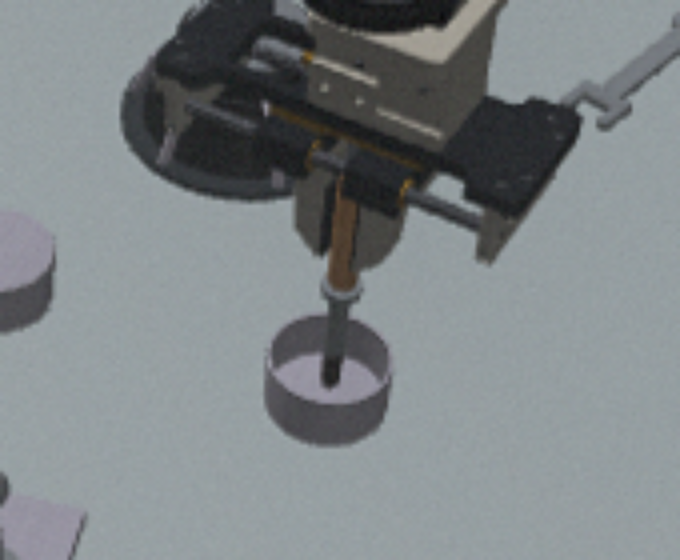

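The bristles are inside the tin at crop (330,380), near its centre and just above the floor, and the tin hasn't moved. I'll lift out and compute the slanted pose.

Call:
move_arm:
  deltas:
    - [[0.0,0,0,0,0,0,0],[0.0,-0.04,0,0,0,0,0],[0.0,-0.08,0,0,0,0,0],[0.0,-0.12,0,0,0,0,0],[0.0,-0.16,0,0,0,0,0],[0.0,-0.16,0,0,0,0,0],[0.0,-0.16,0,0,0,0,0]]

```text
clock: 9.5
eef_pos: [0.4589, -0.0007, 0.272]
tool_rot: [1.335, 1.122, -1.336]
force: [0.4, -0.9, -0.0]
opening: 0.0153
```

```bash
python3 - <<'E'
from h import *
for tip in ((.519,-.258,.16),(.519,-.258,.093)):
    Rt=down(-26)@R.from_rotvec([0,0,-np.radians(42)]).as_matrix()
    delta(np.array(tip)-.1005*Rt[:,0],Rt)
E
```

```text
t 9.5 pos [ 0.459 -0.001  0.272] q [ 0.34  0.17 -0.52  1.86  0.09  1.14 -0.38] open 0.0153 F [ 0.4 -0.9 -0. ]
delta [0.0373 0.1681 0.2617] [ 0.2677  0.1032 -0.7277]
t 9.5 pos [ 0.459 -0.001  0.272] q [ 0.34  0.17 -0.52  1.86  0.09  1.14 -0.38] open 0.0153 F [ 0.4 -0.9 -0. ]
delta [0.1043 0.1682 0.2617] [ 0.2677  0.1032 -0.7277]
```

Call:
move_arm:
  deltas:
    - [[0.0,0.0,0.028,0.043,0.045,0.017,-0.121],[0.0,0.0,0.056,0.087,0.089,0.034,-0.243],[0.0,0.01,0.084,0.131,0.134,0.052,-0.364],[0.0,0.02,0.112,0.175,0.178,0.069,-0.485],[0.0,0.03,0.14,0.218,0.223,0.086,-0.606],[0.0,0.037,0.168,0.262,0.268,0.103,-0.728],[0.0,0.037,0.168,0.262,0.268,0.103,-0.728],[0.0,0.037,0.168,0.262,0.268,0.103,-0.728]]

```text
clock: 10.5
eef_pos: [0.5782, -0.2923, 0.259]
tool_rot: [1.336, 1.457, -1.946]
force: [0.1, -0.3, -3.5]
opening: 0.0154
```

```bash
python3 - <<'E'
from h import *
p=snap("top","t4.png");p2=snap("side","s4.png");p3=snap("wrist")
find(p2,["terminal","brush"],1)
s=robot.get_state();Rm=R.from_rotvec(s["tool_rot"]).as_matrix();t=np.array(s["eef_pos"])+.1005*Rm[:,0]
print("tip",t.round(3),"proj side",proj(p2,t),"top",proj(p,t),"term",proj(p2,(.519,-.258,.041)),proj(p,(.519,-.258,.041)),"tilt",np.degrees(np.arccos(-Rm[2,0])))
Rt=down(-26)@R.from_rotvec([0,0,-np.radians(42)]).as_matrix()
delta(np.array((.519,-.258,.093))-.1005*Rt[:,0],Rt)
a=cv2.resize(p["frame"][150:290,340:500,::-1],None,fx=2.4,fy=2.4);b=cv2.resize(p2["frame"][90:230,250:410,::-1],None,fx=2.4,fy=2.4)
cv2.imwrite("pics/c4.png",np.hstack([a,b]))
E
```

```text
terminal 0.88 [ 0.572 -0.183  0.027]
brush 0.73 [ 0.56  -0.27   0.237]
tip [ 0.536 -0.252  0.176] proj side [340.28921232 114.5790297 ] top [447.29622354 218.30671154] term [342.3336707 160.8079349] [425.05528551 236.19075288] tilt 32.71115236005677
t 10.75 pos [ 0.584 -0.277  0.26 ] q [ 0.4   0.86 -0.02  0.86 -0.04  1.99 -0.08] open 0.0153 F [-0.5  0.2 -0.6]
delta [0.0775 0.0505 0.0124] [ 0.006  -0.0147 -0.1623]
```

View pics/c4.png

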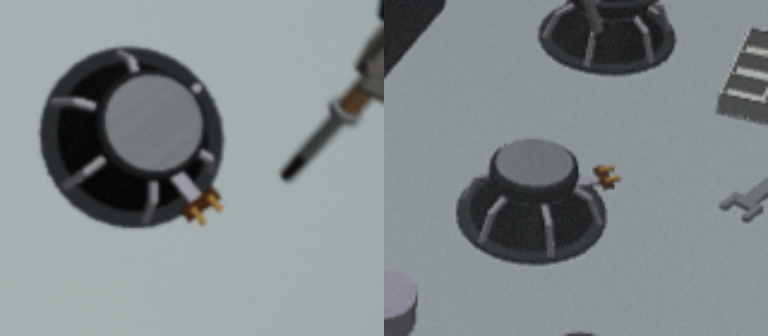

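The brush is slanted and its tip is high and clear, at top (460,223), taken while the arm was still settling. Joint 6 is at its limit, so the tilt is only 33° at this height. A lower pose should free it, so I'm descending.

Call:
move_arm:
  deltas:
    - [[0.0,0.017,0.015,0,0,0,0],[0.0,0.034,0.03,0,0,0,0],[0.0,0.05,0.045,0,0,0,0],[0.0,0.05,0.045,0,0,0,0],[0.0,0.05,0.045,0,0,0,0],[0.0,0.05,0.045,0,0,0,0],[0.0,0.05,0.045,0,0,0,0],[0.0,0.05,0.045,0,0,0,0]]

```text
clock: 11.75
eef_pos: [0.5945, -0.2823, 0.1959]
tool_rot: [1.337, 1.49, -1.902]
force: [0.9, 0.3, -0.8]
opening: 0.0153
```

```bash
cat > st.py <<'E'
from h import *
s=robot.get_state();Rm=R.from_rotvec(s["tool_rot"]).as_matrix();t=np.array(s["eef_pos"])+.1005*Rm[:,0]
print("tip",t.round(4),"tilt",np.degrees(np.arccos(-Rm[2,0])))
Rt=down(-26)@R.from_rotvec([0,0,-np.radians(42)]).as_matrix()
delta(np.array((.519,-.258,.093))-.1005*Rt[:,0],Rt)
E
python3 st.py
```

```text
tip [ 0.5466 -0.2573  0.1112] tilt 32.48903667947791
t 11.75 pos [ 0.595 -0.282  0.196] q [ 0.4   0.91 -0.02  0.91 -0.04  1.89 -0.08] open 0.0153 F [ 0.9  0.3 -0.8]
delta [0.0297 0.0056 0.0117] [ 0.0044 -0.0138 -0.1662]
```

```bash
sed -i 's/radians(42)/radians(38)/; s/.258,.093/.258,.090/' st.py; python3 st.py
```

```text
tip [ 0.5466 -0.2573  0.1112] tilt 32.48903667947791
t 11.75 pos [ 0.595 -0.282  0.196] q [ 0.4   0.91 -0.02  0.91 -0.04  1.89 -0.08] open 0.0153 F [ 0.9  0.3 -0.8]
delta [0.0313 0.0003 0.0117] [ 0.0039 -0.0139 -0.0964]
```

Call:
move_arm:
  deltas:
    - [[0.0,0.016,0,0.006,0.002,-0.007,-0.048],[0.0,0.031,0,0.012,0.004,-0.014,-0.096],[0.0,0.031,0,0.012,0.004,-0.014,-0.096],[0.0,0.031,0,0.012,0.004,-0.014,-0.096],[0.0,0.031,0,0.012,0.004,-0.014,-0.096],[0.0,0.031,0,0.012,0.004,-0.014,-0.096],[0.0,0.031,0,0.012,0.004,-0.014,-0.096],[0.0,0.031,0,0.012,0.004,-0.014,-0.096]]

```text
clock: 12.75
eef_pos: [0.5744, -0.2853, 0.1694]
tool_rot: [1.272, 1.571, -1.97]
force: [-0.1, -0.4, 0.5]
opening: 0.0154
```

```bash
python3 st.py; python3 - <<'E'
from h import *
p=snap("top");p2=snap("side")
print(proj(p,(.519,-.258,.09)),proj(p2,(.519,-.258,.09)))
a=cv2.resize(p["frame"][150:290,340:500,::-1],None,fx=2.4,fy=2.4);b=cv2.resize(p2["frame"][90:230,250:410,::-1],None,fx=2.4,fy=2.4)
cv2.imwrite("pics/c5.png",np.hstack([a,b]))
E
```

```text
tip [ 0.5188 -0.2582  0.0902] tilt 37.99820272362792
t 12.75 pos [ 0.574 -0.285  0.169] q [ 0.4   0.97 -0.02  0.9  -0.03  1.93 -0.06] open 0.0154 F [-0.1 -0.4  0.5]
delta [ 0.0001  0.0002 -0.0003] [-0.0001  0.0001 -0.    ]
[433.6794581 233.4832369] [344.24287028 144.97275828]
```

View pics/c5.png

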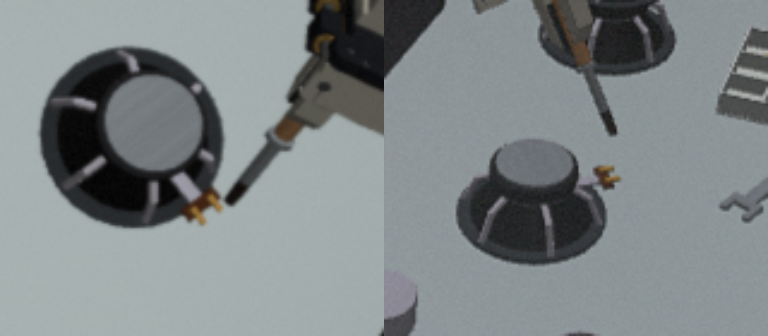

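The tip is at top pixel (435.8,234.6) and side pixel (345,145), against predictions of (433.7,233.5) and (344.2,145.0). That puts it over the strip's middle to within a few mm. The tilt is 38° and the arm is at rest with nothing touching, so I'm handing in.

```bash
python3 -c "
from h import *
p=snap('side');find(p,['tin','jar'],1)
s=robot.get_state();print(np.abs(s['dq']).max(),s['force'],s['opening'])
print(robot.hand_in())"
```

```text
tin 0.87 [ 0.456 -0.008  0.012]
jar 0.77 [0.652 0.009 0.037]
0.0011284925741805907 [-1.05476419  1.08975682 -0.35918609] 0.015428413558628645
the job is handed in; nothing more can be done
None
```

I drew the brush from the stand, dipped its tip into the open tin close to the centre, and handed in at about 13 s. It was then held slanted over the solder-tag strip. The hand-in gives no verdict.

- **Brush position:** the computed tip was at (0.519, -0.258, 0.090), about 49 mm above the strip and over its middle. The two cameras agreed to about 2 pixels, or a few mm.
- **Slant:** the tilt was 38°, short of the 42° I aimed for because joint 6 was near its limit, but inside the 28–62° band.
- **Grip and stillness:** the opening was 15.4 mm on the 16 mm handle, the joints were at rest, and the measured forces were near zero.
- **Other things:** at the last check the tin and jar were where they started, to within a few mm of detection noise. The last pictures showed the speaker unmoved. The stand's other tools were last seen in place just after the brush was lifted out, and I didn't check them again.

The network's terminal reading, about (0.57, -0.18), disagreed with the pictures. It was marking the whole speaker, so I used the pixel measurement instead.

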